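# Put four medicine containers back in their own trays

## Task

On the dispensing desk the four medicine containers stand in one another's trays. Swap them round, using the empty kidney dish as the spare place to set one down on the way, until each stands upright, released, in the middle of its own tray: the amber bottle in the round dish, the carton in the oblong tray, the white jar in the square tray and the open steel beaker in the hexagonal tray. Never tip a container over.

Things in the scene. Friction and masses are not known exactly. Their poses are not given: they have to be found in the camera images.
- bottle: Loose amber glass bottle with a paper band and a narrow white cap, about 150 g. Round body 50 mm in diameter up to 54 mm high, then a shoulder; cap 29 mm in diameter from 63 to 80 mm (its top). Origin: centre of its underside; z up.
- carton: Loose upright cardboard medicine carton with a paper band, about 100 g: 56 mm along its x, 36 mm along its y, 75 mm high. Origin: centre of its underside; z up.
- jar: Loose squat white plastic jar, about 130 g: round, 58 mm in diameter, with a wide lid 61 mm in diameter from 43 to 60 mm high (its top). Origin: centre of its underside; z up.
- beaker: Loose open steel beaker, straight-sided, about 120 g: 54 mm in diameter, 70 mm high, wall 3 mm, empty. Origin: centre of its underside; z up.
- round_dish: Round steel dish, 110 mm outer and 104 mm inner diameter: the bottle's own place. Origin: centre of its underside; z up. Fixed to the desk. Floor top 4 mm above the desk, rim top 14 mm above the desk, 3 mm walls.
- oblong_tray: Oblong grey plastic tray, outside 150 mm along its x and 98 mm along its y: the carton's own place; the carton may be turned any way in it that fits. Origin: centre of its underside; z up. Fixed to the desk. Floor top 4 mm above the desk, rim top 14 mm above the desk, 3 mm walls.
- square_tray: Square white plastic tray, 106 mm outside: the jar's own place. Origin: centre of its underside; z up. Fixed to the desk. Floor top 4 mm above the desk, rim top 14 mm above the desk, 3 mm walls.
- hex_tray: Regular six-sided aluminium tray, 106 mm across the flats outside: the beaker's own place. Origin: centre of its underside; z up. Fixed to the desk. Floor top 4 mm above the desk, rim top 14 mm above the desk, 3 mm walls.
- kidney_dish: Kidney-shaped steel dish, empty at the start: the spare place. About 185 mm long (along its y) and 103 mm wide (along its x), hollowed side towards its -x. Origin: on its underside at the middle of the bean, about 48 mm from the walls of both long sides; any container fits upright there. Fixed to the desk. Floor top 4 mm above the desk, rim top 14 mm above the desk, 3 mm walls.

How it is judged:
By the outcome, as a careful person would: the job done as asked, in the order asked, and still so for the second after the job is handed in, with the robot touching nothing.
It also fails if it takes over 144 s, if anything falls off the work surface, if the arm or the gripper's body presses on something with over 40 N, if the wrist force passes 120 N, or if a joint passes its speed limit or range.

## Robot

A 6-joint arm with a two-finger parallel gripper is mounted at the origin on the work surface. World frame = base frame: x ahead of the robot, y to its left, z up, the work surface at z = 0. Lengths are in mm, angles in rad, forces in N, time in s.
With the tool pointing down it reaches from about 275 to 750 mm from the base axis. Payload 10.2 kg.
Tool frame: the origin (TCP) lies at the centre of the arm's flange, where the gripper is bolted on; the fingertips stand 173 mm ahead of it and the grasp point (between the pads) lies 155 mm ahead of it; z points along the fingers, y is the line along which they close (so a half turn about z gives the same grasp; the last joint's range is limited). The gripper opens to 85 mm and grips with 20 to 120 N. Pads are 22 mm wide; open, the fingers measure 114 mm over their backs; the gripper's body (76 mm by 85 mm) begins 54 mm behind the grasp point. The pads swing forward as they close: fully open they stand 13 mm farther back than shut.
Start: joints at [0.956, 0.313, 1.498, -0, 1.331, -0.223], TCP at [200.486, 485.219, 404.694] pointing down, gripper open.
Joint ranges: [-2.94, 2.94], [-0.97, 2.17], [0.19, 2.56], [-1.23, 4.37], [0.02, 3.11], [-2.88, 2.88]. Speed limits (rad/s): [2.39, 2.39, 3.01, 3.14, 3.14, 3.14].

## Interface

Orientations are given as a unit quaternion [w, x, y, z].
In Python, from rig import status, capture, camera_info, ticket gives the robot as it stands.
- The arm moves only by the shell command python3 -m crank 'ROWS' [FORCE]. ROWS is JSON, a list of rows, each a list of 7 numbers: the shift along the tool's x, y, z as a fraction of full scale, then the turn, a rotation vector about the tool's x, y, z as a fraction of full scale, then the closure, from 0 (fully open) to 1 (shut). A call has 1 to 12 rows; each row is the pose to reach, as a shift and turn from the pose commanded when the call began, along the tool's axes at that moment; what a row does not reach only later rows make up. Full scale, the value 1, is 0.1 m for a shift and 45 degrees for a turn. A row lasts 1/10 s, in which the tool goes at most 50 mm and 8.59 degrees, less where a joint would pass 70% of its speed; a pose out of reach is approached as far as the arm can. A call with a number of a shift or a turn outside -1 to 1 is refused whole. A call with a gripper value outside its range is refused whole. The fingers move at their own pace and stop on an object; FORCE is the grip in N (left out, the last holds). Time passes only in rows, so rows that repeat a pose let the fingers close. It gives the time, the measured TCP pose, the force, the opening and the grip force at its end, in the units of the state.
- status.sense(): the state, without advancing time (a new reading comes with each control period).
- capture(name): name is "side" or "top" or "wrist"; returns (picture, depth): 480x640x3 uint8, red, green, blue; 480x640 float32, mm along the optical axis (not along the pixel's ray), 0 where there is no reading.
- camera_info(name): a dict with "K" (3x3 intrinsics, pixels), "D" ([k1, k2, p1, p2, k3] as OpenCV has them; the pictures are not rectified), "camera_from_world" (4x4, takes a point from world to camera coordinates). Camera axes: x right, y up, looking along -z (the intrinsics and any distortion apply to the point x, -y, -z); pixel columns grow to the right and rows downward; lengths in mm; the calibration is good to about 2 mm. A picture is of the moment at which its call begins: read the wrist's pose just before it. camera_info takes no time and is no camera call; for the wrist camera it gives the pose at the moment of the call.
- ticket.finish_job(): hands the job in; it is judged then, once.
The state is a dict: "time_s": time; "joints": joint angles; "dq": joint speeds; "tau": joint torques, N m; "eef_pos": TCP position; "ee_rot": TCP orientation; "force": force on the tool from outside, world axes, zero at the start; "wrist_torque": the same for the moment, N m; "grip_width": opening from 0.0 (shut) to 1.0 (fully open); "grip_force": force on a finger pad.
Only numpy, scipy, OpenCV 4.12 (cv2) and the standard library are available. Lean on these libraries where they do the work, as an engineer would, in place of code of your own. Each camera call takes 0.05 s, during which the arm holds its last target. There are 200 camera calls.

## Working session

There is one attempt and no reset: what is moved stays moved. The work goes in short steps, Python scripts to look and compute and a shell command to move; the robot and the scene stay as the last step left them, time stands still between calls to the robot, and variables do not carry over. Pictures are saved under pics/ and viewed, at most 14 in all, crops included, and the job is handed in when it is done.

```bash
mkdir -p pics; ls
cat > h.py <<'E'
import numpy as np, cv2
from rig import status, capture, camera_info, ticket
from scipy.spatial.transform import Rotation as R
def rays(ci,uv):
    K=np.array(ci["K"],float);D=np.array(ci["D"],float);T=np.array(ci["camera_from_world"],float)
    p=cv2.undistortPoints(np.array(uv,float).reshape(-1,1,2),K,D).reshape(-1,2)
    d=np.c_[p[:,0],-p[:,1],-np.ones(len(p))]
    return -T[:3,:3].T@T[:3,3], d@T[:3,:3]
def onplane(ci,uv,z):
    o,d=rays(ci,uv); return o+d*((z-o[2])/d[:,2])[:,None]
def cloud(ci,dep):
    v,u=np.mgrid[0:480,0:640]; o,d=rays(ci,np.c_[u.ravel(),v.ravel()])
    return (o+d*dep.reshape(-1,1)).reshape(480,640,3)
def pose():
    s=status.sense(); return s,np.array(s["eef_pos"]),R.from_quat(np.roll(s["ee_rot"],-1))
E
python3 - <<'E'
from h import *
for n in("top","side","wrist"):
    s,p,r=pose();ci=camera_info(n);im,d=capture(n)
    cv2.imwrite(f"pics/{n}0.png",im[...,::-1]);np.savez(f"{n}0.npz",im=im,d=d,K=ci["K"],D=ci["D"],T=ci["camera_from_world"])
    print(n,np.round(rays(ci,[[320,240]]),3),ci["D"],d.min(),d.max())
print(s,r.as_matrix().round(3))
E
```

```text
picsTraceback (most recent call last):
  File "<stdin>", line 5, in <module>
    return _wrapfunc(a, 'round', decimals=decimals, out=out)
    return _wrapit(obj, method, *args, **kwds)
    conv = _array_converter(obj)
ValueError: setting an array element with a sequence. The requested array has an inhomogeneous shape after 1 dimensions. The detected shape was (2,) + inhomogeneous part.
```

View pics/top0.png

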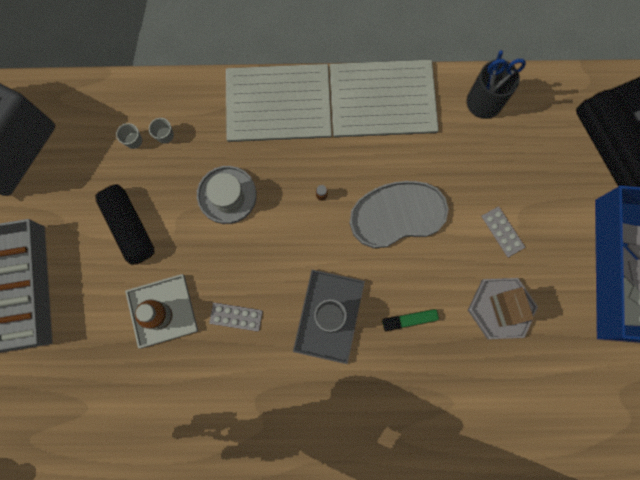

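The top view shows the jar in the round dish (228,195), the bottle in the square tray (160,312), the beaker in the oblong tray (330,315), the carton in the hex tray (503,308) and the empty kidney dish (400,213).

Run:
```python
from h import *
for n in("top","side","wrist"):
    s,p,r=pose();ci=camera_info(n);im,d=capture(n)
    cv2.imwrite(f"pics/{n}1.png",im[...,::-1]);np.savez(f"{n}1.npz",im=im,d=d,K=ci["K"],D=ci["D"],T=ci["camera_from_world"])
    o,dd=rays(ci,[[320,240]]);print(n,o.round(),dd.round(3),ci["D"],np.array(ci["K"]).ravel(),d.min(),d.max())
print(s,r.as_matrix().round(3))
ci=camera_info("top")
c=cloud(ci,np.load("top1.npz")["d"])
for n,u in dict(jar=(224,190),bottle=(146,313),beaker=(330,315),carton=(508,305),round=(228,195),square=(160,312),obl=(330,315),hex=(503,308),kid=(400,213),desk=(280,250)).items():
    print(n,onplane(ci,[u],4)[0].round(),c[u[1],u[0]].round())
```

```text
top [381.  -2. 964.] [[ 0.211  0.006 -0.978]] [-0.0102074  0.         0.         0.         0.       ] [533.19778502   0.         323.23977792   0.         533.19778502
 249.3965606    0.           0.           1.        ] 0.0 1941.7134
side [ 118. -456.  835.] [[ 0.425  0.478 -0.769]] [-0.0617489  0.         0.         0.         0.       ] [528.22681394   0.         327.46138055   0.         528.22681394
 247.95512187   0.           0.           1.        ] 0.0 3008.084
wrist [140. 510. 373.] [[ 0.213 -0.117 -0.97 ]] [-0.04108544  0.          0.          0.          0.        ] [379.26228943   0.         330.06513499   0.         379.26228943
 246.79855354   0.           0.           1.        ] 0.0 467.81424
{'time_s': 0.15, 'joints': array([ 9.55603390e-01,  3.13326401e-01,  1.49823261e+00, -1.44877117e-05,
        1.33099291e+00, -2.23400390e-01]), 'dq': array([ 0.00023247, -0.00044404, -0.00286202,  0.00072128, -0.00061643,
        0.00110425]), 'tau': array([ 1.75667086e-03, -4.12372577e+01, -2.59795690e+01, -1.60282016e-04,
        3.25200446e-03,  1.75751433e-05]), 'eef_pos': array([200.47003102, 485.19722213, 404.27521279]), 'ee_rot': array([-1.88841773e-04,  1.94644030e-01,  9.80873830e-01, -4.40951104e-04]), 'force': array([0.00675905, 0.02747173, 0.28277964]), 'wrist_torque': array([-0.01027894,  0.00622786,  0.0335848 ]), 'grip_force': 0.0, 'grip_width': 0.9968406785599037} [[-0.924  0.382 -0.001]
 [ 0.382  0.924 -0.001]
 [ 0.    -0.001 -1.   ]]
jar [687. 182.   4.] [668. 171.  63.]
bottle [459. 318.   4.] [452. 291.  86.]
beaker [450. -13.   4.] [450. -13.   7.]
carton [ 463. -333.    4.] [ 457. -309.   75.]
round [677. 175.   4.] [659. 164.  63.]
square [460. 293.   4.] [455. 275.  62.]
obl [450. -13.   4.] [450. -13.   7.]
hex [ 458. -324.    4.] [ 454. -307.   56.]
kid [ 637. -146.    4.] [ 637. -146.    4.]
desk [570.  77.   4.] [571.  77.   1.]
```

View pics/side1.png

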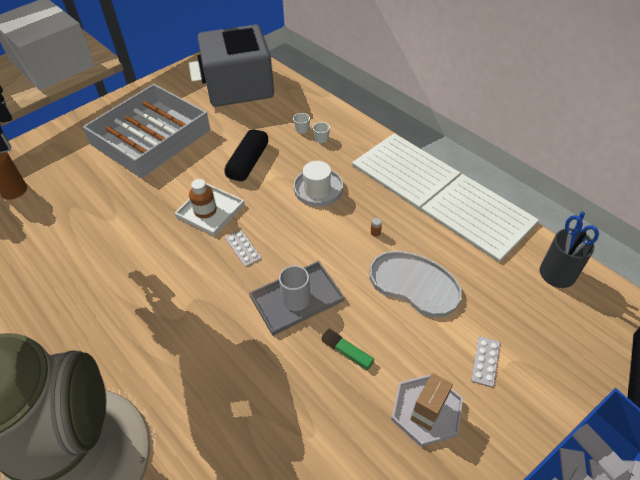

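The side view confirms this: bottle (203,200), jar (318,180), beaker (294,288) and carton (432,402) are upright, and the kidney dish (415,282) is empty. Next I'll measure from the depth slices.

```bash
cat > meas.py <<'E'
from h import *
def mrect(P): 
    (c,s,a)=cv2.minAreaRect(P[:,:2].astype(np.float32)); return np.round(c,1),np.round(s,1),round(a,1)
def circ(P):
    c,r=cv2.minEnclosingCircle(P[:,:2].astype(np.float32)); 
    A=np.c_[2*P[:,:2],np.ones(len(P))];x=np.linalg.lstsq(A,(P[:,:2]**2).sum(1),rcond=None)[0]
    return np.round(c,1),round(2*r,1),'lsq',x[:2].round(1),round(2*np.sqrt(x[2]+x[0]**2+x[1]**2),1)
def sl(c,ctr,rad,z0,z1):
    P=c.reshape(-1,3);return P[(np.hypot(P[:,0]-ctr[0],P[:,1]-ctr[1])<rad)&(P[:,2]>z0)&(P[:,2]<z1)]
E
python3 - <<'E'
from meas import *
C={}
for n in("top","side"):
    f=np.load(n+"1.npz");C[n]=cloud(dict(K=f["K"],D=f["D"],camera_from_world=f["T"]),f["d"])
G=dict(round=(675,175),square=(460,290),obl=(450,-13),hex=(458,-322),kid=(637,-146))
for n in C:
    c=C[n]
    for k,g in G.items():
        P=sl(c,g,95 if k in('obl','kid') else 72,9,18)
        desk=sl(c,g,120,-8,2.5)
        print(n,k,len(P),'desk',np.median(desk[:,2]).round(1),desk[:,2].std().round(1),mrect(P),circ(P))
    for k,g,z,r in(('bottle',G['square'],(78,90),45),('jar',G['round'],(58,70),45),('beaker',G['obl'],(68,80),45),('carton',G['hex'],(74,86),45)):
        P=sl(c,g,60,*z); print(n,k,len(P),np.median(P[:,2]).round(1),mrect(P),circ(P)) if len(P)>5 else print(n,k,len(P))
    H=c[...,2]; cv2.imwrite(f"pics/{n}h.png",cv2.resize(np.clip(H*3,0,255).astype(np.uint8)[150:380,100:560] if n=='top' else np.clip(H*3,0,255).astype(np.uint8),None,fx=1.6 if n=='top' else 1,fy=1.6 if n=='top' else 1))
E
```

```text
top round 438 desk 0.2 1.5 (array([676.5, 176.6]), array([109.6, 108.9]), 30.4) (array([676.9, 176. ]), 111.9, 'lsq', array([677.4, 176.9]), np.float64(103.8))
top square 546 desk 0.2 1.4 (array([462.3, 289. ]), array([106.6, 108. ]), 15.7) (array([460.1, 289.9]), 143.7, 'lsq', array([461.8, 290.2]), np.float64(114.1))
top obl 709 desk 0.2 1.5 (array([442.8, -33.8]), array([145.8, 150.2]), 76.7) (array([446.4, -16.3]), 182.0, 'lsq', array([448.4, -11.1]), np.float64(119.9))
top hex 497 desk 0.1 1.5 (array([ 457.4, -320.6]), array([106.4, 119.9]), 1.8) (array([ 457.5, -321.3]), 121.1, 'lsq', array([ 457.6, -322. ]), np.float64(103.0))
top kid 553 desk 0.2 1.5 (array([ 637.8, -142.1]), array([112.7, 182.2]), 14.3) (array([ 634.1, -143. ]), 182.8, 'lsq', array([ 634.5, -143.4]), np.float64(145.7))
top bottle 252 84.4 (array([453.3, 293.9]), array([27.8, 28. ]), 31.6) (array([453.5, 294.1]), 29.1, 'lsq', array([453.2, 293.8]), np.float64(20.8))
top jar 914 64.3 (array([669.5, 172.1]), array([60.1, 60.3]), 45.1) (array([669.1, 172.7]), 62.3, 'lsq', array([668.8, 171.8]), np.float64(43.4))
[... 1021 characters left out ...]
82.3]), 14.1) (array([ 636.1, -142.5]), 182.4, 'lsq', array([ 636.5, -142.7]), np.float64(143.4))
side bottle 128 83.4 (array([455.1, 292.8]), array([30.2, 26.9]), 26.4) (array([455.8, 292. ]), 33.0, 'lsq', array([454.3, 291.8]), np.float64(22.0))
side jar 481 63.2 (array([670.4, 170.3]), array([63.1, 57.7]), 48.2) (array([669.7, 170. ]), 65.3, 'lsq', array([669.5, 169.4]), np.float64(44.7))
side beaker 237 73.2 (array([446.6, -13. ]), array([55.4, 51.6]), 47.7) (array([446.6, -13. ]), 55.7, 'lsq', array([446.6, -13.4]), np.float64(50.5))
side carton 853 79.3 (array([ 457. , -324.6]), array([57.2, 36.8]), 14.4) (array([ 457.1, -324.5]), 65.5, 'lsq', array([ 456. , -325.2]), np.float64(39.3))
```

View pics/toph.png

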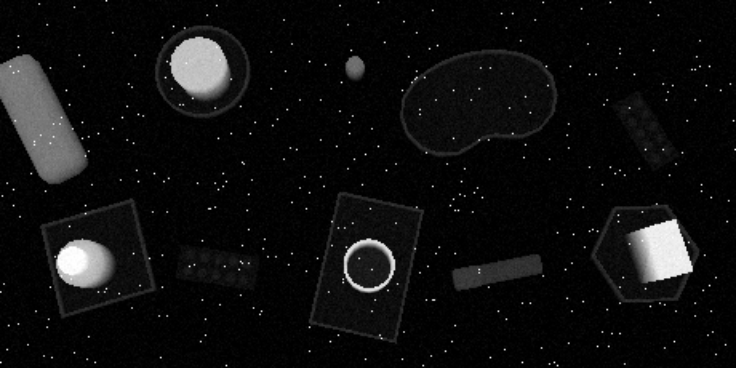

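View pics/wrist1.png

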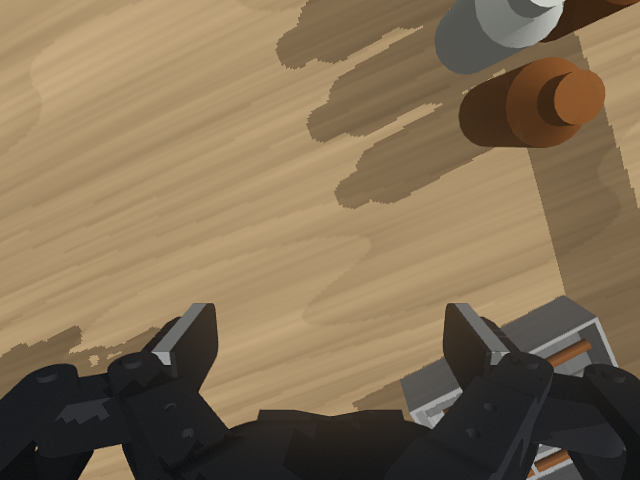

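The wrist view shows only the pen tray and tall bottles by the start pose. The height map shows all the trays clearly, and both views agree to about 2 mm. Each pair needs a 2-cycle: jar→kidney, bottle→round, jar→square, then beaker→kidney, carton→oblong, beaker→hex. I'll turn the tool square to the world, go above the jar, and settle the remaining angles.

```bash
python3 -m crank '[[0,0,0,0,0,-0.17,0],[0,0,0,0,0,-0.34,0],[0,0,0,0,0,-0.499,0],[0,0,0,0,0,-0.499,0]]' 60
for i in 1; do python3 -m crank '[[-0.3,-0.2,0,0,0,0,0],[-0.6,-0.4,0,0,0,0,0],[-0.94,-0.628,0,0,0,0,0],[-0.94,-0.628,0,0,0,0,0]]'; done
python3 - <<'E'
from meas import *
for n in("top","side"):
    f=np.load(n+"1.npz");c=cloud(dict(K=f["K"],D=f["D"],camera_from_world=f["T"]),f["d"])
    P=sl(c,(450,-13),92,9,18);P=P[P[:,1]>-72]
    r=cv2.minAreaRect(P[:,:2].astype(np.float32));print(n,'obl',mrect(P),cv2.boxPoints(r).round())
    P=sl(c,(457,-322),60,74,86);r=cv2.minAreaRect(P[:,:2].astype(np.float32));print(n,'carton',cv2.boxPoints(r).round())
    P=sl(c,(637,-143),100,9,18);r=cv2.minAreaRect(P[:,:2].astype(np.float32));print(n,'kid',cv2.boxPoints(r).round())
    m=sl(c,(637,-143),100,-4,18)
    # across-section near bean middle: rim points near the short axis line
    for a in (14.2,-14.2):
        e=np.array([np.cos(np.radians(a)),np.sin(np.radians(a))]);q=(P[:,:2]-[637,-142]);t=q@[-e[1],e[0]];w=(q@e)[abs(t)<5];print(a,np.sort(w).round()[[0,len(w)//4,-len(w)//4,-1]])
E
```

```text
time_s: 0.6
eef_pos: [200.5, 485.2, 404.5]
ee_rot: [-0.0, -0.001, 1.0, -0.0]
force: [0.3, -0.1, 0.1]
grip_width: 1.001
grip_force: 0.0
time_s: 1.0
eef_pos: [297.4, 420.5, 404.5]
ee_rot: [0.0, 0.004, 1.0, -0.0]
force: [-0.2, 0.6, -0.4]
grip_width: 0.998
grip_force: 0.0
top obl (array([448.3, -10.6]), array([ 98.2, 150.2]), 76.6) [[364. -41.]
 [510. -76.]
 [533.  20.]
 [387.  54.]]
top carton [[ 424. -312.]
 [ 433. -348.]
 [ 487. -334.]
 [ 478. -298.]]
top kid [[ 560.  -67.]
 [ 606. -244.]
 [ 715. -216.]
 [ 670.  -39.]]
14.2 [-46. -45.  55.  57.]
-14.2 [-64. -59.  59.  61.]
side obl (array([450.2, -11.7]), array([100.9, 151.4]), 76.7) [[365. -43.]
 [512. -78.]
 [535.  20.]
 [388.  55.]]
side carton [[ 425. -314.]
 [ 434. -350.]
 [ 489. -335.]
 [ 480. -300.]]
side kid [[ 561.  -67.]
 [ 606. -244.]
 [ 717. -216.]
 [ 673.  -39.]]
14.2 [-45. -43.  57.  60.]
-14.2 [-63. -59.  60.  64.]
```

```bash
python3 -m crank '[[-0.3,-0.2,0,0,0,0,0],[-0.6,-0.4,0,0,0,0,0],[-0.937,-0.628,0,0,0,0,0]]' >/dev/null
python3 -m crank '[[-0.3,-0.2,0,0,0,0,0],[-0.6,-0.4,0,0,0,0,0],[-0.937,-0.628,0,0,0,0,0]]' >/dev/null
python3 -m crank '[[-0.3,-0.2,0,0,0,0,0],[-0.6,-0.4,0,0,0,0,0],[-0.937,-0.628,0,0,0,0,0]]' >/dev/null
python3 -m crank '[[-0.3,-0.2,0,0,0,0,0],[-0.6,-0.4,0,0,0,0,0],[-0.937,-0.627,0,0,0,0,0],[-0.937,-0.627,0,0,0,0,0],[-0.937,-0.627,0,0,0,0,0],[-0.937,-0.627,0,0,0,0,0]]'
python3 - <<'E'
from h import *
s,p,r=pose();print(p.round(1),r.as_matrix().round(3),s["joints"].round(2))
E
```

```text
time_s: 2.5
eef_pos: [668.7, 172.5, 404.9]
ee_rot: [-0.0, 0.0, 1.0, 0.0]
force: [0.1, 0.1, 0.4]
grip_width: 0.999
grip_force: 0.0
[668.7 172.5 404.9] [[-1.  0. -0.]
 [ 0.  1.  0.]
 [ 0.  0. -1.]] [ 0.08  0.7   0.89  0.    1.55 -1.49]
```

```bash
python3 -m crank '[[0,-0.01,0.3,0,0,0,0],[0,-0.01,0.6,0,0,0,0],[0,-0.01,1,0,0,0,0],[0,-0.01,1,0,0,0,0]]' >/dev/null
python3 -m crank '[[0,0,0.25,0,0,0,0],[0,0,0.5,0,0,0,0],[0,0,0.75,0,0,0,0],[0,0,0.9,0,0,0,0],[0,0,1,0,0,0,0],[0,0,1,0,0,0,0],[0,0,1,0,0,0,0]]'
python3 -m crank '[[0,0,0.02,0,0,0,0.1],[0,0,0.02,0,0,0,0.2],[0,0,0.02,0,0,0,0.3],[0,0,0.02,0,0,0,0.5],[0,0,0.02,0,0,0,0.6],[0,0,0.02,0,0,0,0.6],[0,0,0.02,0,0,0,0.6],[0,0,0.02,0,0,0,0.6]]' 50
python3 - <<'E'
from h import *
ci=camera_info("side");im,d=capture("side");cv2.imwrite("pics/s2.png",cv2.resize(im[80:330,180:500,::-1],None,fx=2,fy=2))
E
```

```text
time_s: 3.6
eef_pos: [669.6, 170.5, 206.2]
ee_rot: [0.001, -0.0, 1.0, 0.0]
force: [-0.5, -0.9, -0.3]
grip_width: 1.0
grip_force: 0.0
time_s: 4.4
eef_pos: [669.5, 170.4, 203.6]
ee_rot: [0.001, -0.0, 1.0, 0.0]
force: [-1.8, 0.6, 5.4]
grip_width: 0.698
grip_force: 53.6
```

View pics/s2.png

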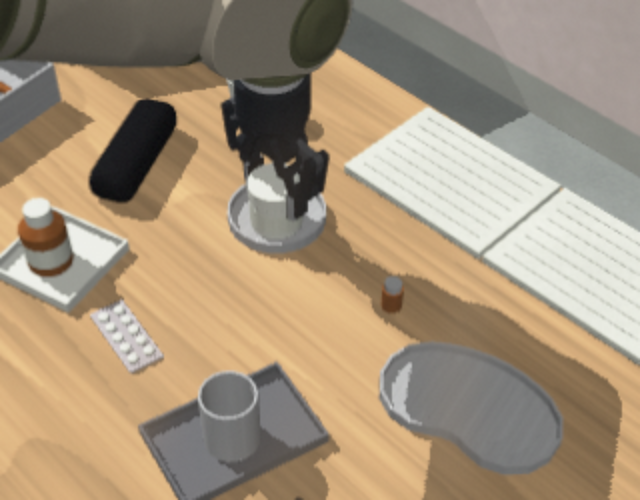

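The crop shows the fingers around the jar's lid at (275,190), with the jar upright. I'll lift it and carry it to the kidney dish.

```bash
python3 -m crank '[[0,0,-0.1,0,0,0,0.6],[0,0,-0.25,0,0,0,0.6],[0,0,-0.5,0,0,0,0.6],[0,0,-0.75,0,0,0,0.6],[0,0,-1,0,0,0,0.6],[0,0,-1,0,0,0,0.6],[0,0,-1,0,0,0,0.6]]'
python3 -m crank '[[0.01,-0.1,0,0,0,0,0.6],[0.03,-0.3,0,0,0,0,0.6],[0.05,-0.55,0,0,0,0,0.6],[0.07,-0.8,0,0,0,0,0.6],[0.092,-1,0,0,0,0,0.6]]' >/dev/null
python3 -m crank '[[0.03,-0.3,0,0,0,0,0.6],[0.05,-0.55,0,0,0,0,0.6],[0.07,-0.8,0,0,0,0,0.6],[0.092,-1,0,0,0,0,0.6]]' >/dev/null
python3 -m crank '[[0.03,-0.3,0,0,0,0,0.6],[0.05,-0.55,0,0,0,0,0.6],[0.07,-0.8,0,0,0,0,0.6],[0.09,-1,0,0,0,0,0.6],[0.09,-1,0,0,0,0,0.6],[0.09,-1,0,0,0,0,0.6],[0.09,-1,0,0,0,0,0.6]]'
python3 - <<'E'
from h import *
ci=camera_info("side");im,d=capture("side");cv2.imwrite("pics/s3.png",cv2.resize(im[80:330,180:500,::-1],None,fx=2,fy=2))
E
```

```text
time_s: 5.15
eef_pos: [669.2, 170.3, 302.9]
ee_rot: [0.0, -0.0, 1.0, 0.0]
force: [-1.0, 0.2, -2.0]
grip_width: 0.698
grip_force: 54.2
time_s: 6.75
eef_pos: [641.8, -129.3, 302.4]
ee_rot: [-0.0, -0.0, 1.0, 0.0]
force: [1.0, -0.1, -1.0]
grip_width: 0.705
grip_force: 54.3
```

View pics/s3.png

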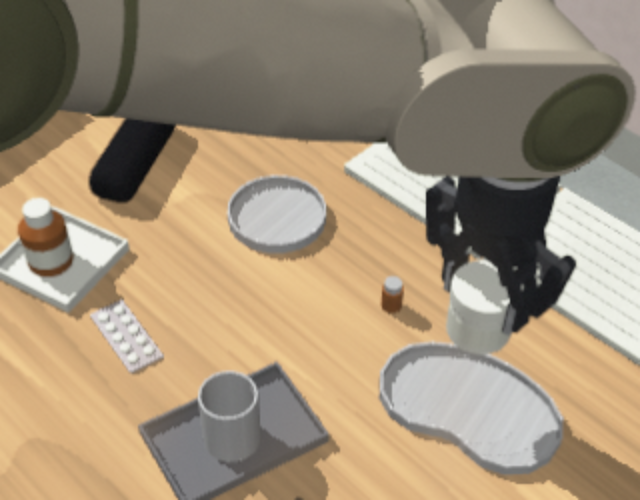

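The crop shows the jar held upright at (480,305), beside and above the kidney dish. I'll finish the shift, set it down, and go to the bottle.

```bash
python3 -m crank '[[0,-0.06,0.1,0,0,0,0.6],[0,-0.115,0.25,0,0,0,0.6],[0,-0.115,0.45,0,0,0,0.6],[0,-0.115,0.65,0,0,0,0.6],[0,-0.115,0.8,0,0,0,0.6],[0,-0.115,0.9,0,0,0,0.6],[0,-0.115,0.96,0,0,0,0.6],[0,-0.115,0.985,0,0,0,0.6],[0,-0.115,0.985,0,0,0,0.6],[0,-0.115,0.985,0,0,0,0.6]]'
python3 -m crank '[[0,0,0.003,0,0,0,0.4],[0,0,0.003,0,0,0,0.25],[0,0,0.003,0,0,0,0.1],[0,0,0.003,0,0,0,0],[0,0,0.003,0,0,0,0],[0,0,0.003,0,0,0,0],[0,0,-0.1,0,0,0,0],[0,0,-0.4,0,0,0,0],[0,0,-0.7,0,0,0,0],[0,0,-1,0,0,0,0],[0,0,-1,0,0,0,0]]'
python3 -m crank '[[0.1,0.23,0,0,0,0,0],[0.2,0.5,0,0,0,0,0],[0.374,0.868,0,0,0,0,0]]' >/dev/null
python3 -m crank '[[0.1,0.23,0,0,0,0,0],[0.2,0.5,0,0,0,0,0],[0.374,0.868,0,0,0,0,0]]' >/dev/null
python3 -m crank '[[0.1,0.23,0,0,0,0,0],[0.2,0.5,0,0,0,0,0],[0.374,0.868,0,0,0,0,0]]' >/dev/null
python3 -m crank '[[0.1,0.23,0,0,0,0,0],[0.2,0.5,0,0,0,0,0],[0.374,0.868,0,0,0,0,0]]' >/dev/null
python3 -m crank '[[0.1,0.23,0,0,0,0,0],[0.2,0.5,0,0,0,0,0],[0.374,0.868,0,0,0,0,0],[0.374,0.868,0,0,0,0,0],[0.374,0.868,0,0,0,0,0],[0.374,0.868,0,0,0,0,0]]'
cat > look.py <<'E'
from meas import *
import sys
# usage: look.py name x y zlo zhi ...
args=sys.argv[1:]
for n in("top","side"):
    ci=camera_info(n);im,d=capture(n);c=cloud(ci,d)
    for i in range(0,len(args),5):
        k=args[i];x,y,a,b=map(float,args[i+1:i+5]);P=sl(c,(x,y),48,a,b)
        if len(P)>20: print(n,k,len(P),np.median(P[:,2]).round(1),mrect(P),circ(P)[:2])
        else: print(n,k,'few',len(P))
s,p,r=pose();print(p.round(1),s["joints"].round(2))
E
python3 look.py jar 642 -141 58 70 bottle 455 293 77 90
```

```text
time_s: 7.8
eef_pos: [642.1, -141.2, 204.9]
ee_rot: [0.001, -0.0, 1.0, -0.0]
force: [-0.3, 0.1, -1.3]
grip_width: 0.7
grip_force: 54.3
time_s: 8.9
eef_pos: [642.4, -141.2, 309.8]
ee_rot: [0.004, -0.0, 1.0, -0.002]
force: [0.4, 0.4, -0.2]
grip_width: 0.999
grip_force: 0.0
time_s: 10.7
eef_pos: [455.3, 292.2, 304.2]
ee_rot: [0.0, 0.0, 1.0, -0.0]
force: [-0.0, -0.4, 0.4]
grip_width: 1.001
grip_force: 0.0
top jar 927 64.1 (array([ 641.5, -141.9]), array([59.6, 60.4]), 62.6) (array([ 641.4, -141.9]), 61.7)
top bottle 84 84.0 (array([447.8, 296.4]), array([29.5, 15.8]), 70.7) (array([451.6, 295. ]), 29.6)
side jar 740 64.4 (array([ 643. , -143.4]), array([59.2, 61.8]), 60.2) (array([ 644.4, -142.5]), 63.9)
side bottle 135 83.3 (array([454.2, 292.6]), array([27.9, 26.8]), 23.0) (array([454.3, 291.3]), 30.1)
[455.4 292.  304.2] [ 0.35  0.45  1.58 -0.    1.11 -1.22]
```

```bash
python3 -m crank '[[0.01,0.01,0.25,0,0,0,0],[0.01,0.01,0.5,0,0,0,0],[0.01,0.01,0.75,0,0,0,0],[0.01,0.01,0.9,0,0,0,0],[0.01,0.01,1,0,0,0,0],[0.01,0.01,1,0,0,0,0]]' >/dev/null
python3 -m crank '[[0,0,0.06,0,0,0,0],[0,0,0.12,0,0,0,0],[0,0,0.12,0,0,0,0.2],[0,0,0.12,0,0,0,0.35],[0,0,0.12,0,0,0,0.5],[0,0,0.12,0,0,0,0.6],[0,0,0.12,0,0,0,0.7],[0,0,0.12,0,0,0,0.7],[0,0,0.12,0,0,0,0.7],[0,0,0.12,0,0,0,0.7],[0,0,0.12,0,0,0,0.7]]' 40
python3 -m crank '[[0,0,-0.1,0,0,0,0.7],[0,0,-0.25,0,0,0,0.7],[0,0,-0.5,0,0,0,0.7],[0,0,-0.75,0,0,0,0.7],[0,0,-1,0,0,0,0.7],[0,0,-1,0,0,0,0.7],[0,0,-1,0,0,0,0.7],[0,0,-1,0,0,0,0.7]]'
python3 - <<'E'
from h import *
ci=camera_info("side");im,d=capture("side");cv2.imwrite("pics/s4.png",cv2.resize(im[80:330,100:420,::-1],None,fx=2,fy=2))
E
```

```text
time_s: 12.5
eef_pos: [454.1, 293.9, 192.8]
ee_rot: [0.001, -0.0, 1.0, 0.0]
force: [-0.1, -0.4, 5.7]
grip_width: 0.574
grip_force: 42.1
time_s: 13.3
eef_pos: [453.6, 293.7, 290.8]
ee_rot: [-0.001, -0.0, 1.0, -0.0]
force: [-0.3, -0.2, -0.9]
grip_width: 0.57
grip_force: 41.9
```

View pics/s4.png

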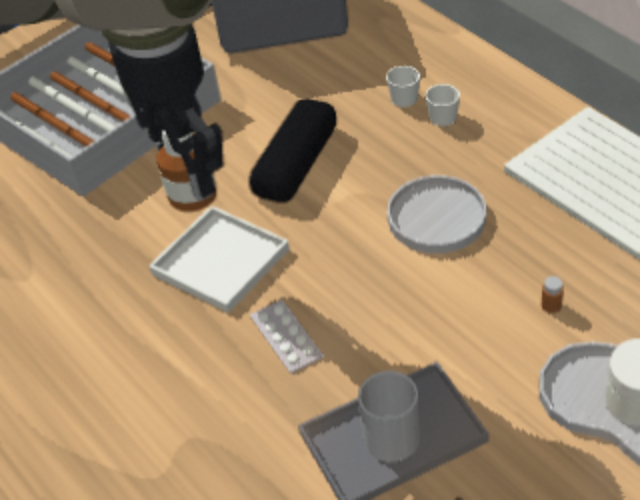

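The crop shows the bottle upright in the grip at (190,180) and the round dish empty at (437,215). I'll carry it over.

```bash
python3 -m crank '[[-0.08,-0.04,0,0,0,0,0.7],[-0.25,-0.13,0,0,0,0,0.7],[-0.5,-0.26,0,0,0,0,0.7],[-0.744,-0.392,0,0,0,0,0.7]]' >/dev/null
python3 -m crank '[[-0.25,-0.13,0,0,0,0,0.7],[-0.5,-0.26,0,0,0,0,0.7],[-0.744,-0.392,0,0,0,0,0.7]]' >/dev/null
python3 -m crank '[[-0.25,-0.13,0,0,0,0,0.7],[-0.5,-0.26,0,0,0,0,0.7],[-0.65,-0.34,0,0,0,0,0.7],[-0.744,-0.392,0,0,0,0,0.7],[-0.744,-0.392,0,0,0,0,0.7],[-0.744,-0.392,0,0,0,0,0.7],[-0.744,-0.392,0,0,0,0,0.7]]'
python3 look.py bottle 677 175 170 186
```

```text
time_s: 14.75
eef_pos: [676.8, 176.6, 291.9]
ee_rot: [-0.0, -0.0, 1.0, 0.0]
force: [0.7, 1.2, -1.3]
grip_width: 0.571
grip_force: 41.8
top bottle 85 174.8 (array([676.3, 135.3]), array([24.6, 12.6]), 2.3) (array([675.9, 135.4]), 26.9)
side bottle 190 177.6 (array([673.4, 176.4]), array([25.4, 91.9]), 2.8) (array([670.4, 176.3]), 92.5)
[676.8 176.7 292.3] [ 0.09  0.8   1.02  0.    1.33 -1.48]
```

```bash
python3 -m crank '[[0,0,0.1,0,0,0,0.7],[0,0,0.25,0,0,0,0.7],[0,0,0.45,0,0,0,0.7],[0,0,0.65,0,0,0,0.7],[0,0,0.8,0,0,0,0.7],[0,0,0.9,0,0,0,0.7],[0,0,0.96,0,0,0,0.7],[0,0,0.985,0,0,0,0.7],[0,0,0.985,0,0,0,0.7],[0,0,0.985,0,0,0,0.7]]'
python3 -m crank '[[0,0,0.003,0,0,0,0.5],[0,0,0.003,0,0,0,0.35],[0,0,0.003,0,0,0,0.2],[0,0,0.003,0,0,0,0],[0,0,0.003,0,0,0,0],[0,0,0.003,0,0,0,0],[0,0,-0.1,0,0,0,0],[0,0,-0.4,0,0,0,0],[0,0,-0.7,0,0,0,0],[0,0,-1,0,0,0,0],[0,0,-1,0,0,0,0]]'
python3 -m crank '[[0.03,-0.25,-0.05,0,0,0,0],[0.06,-0.6,-0.1,0,0,0,0],[0.117,-1,-0.1,0,0,0,0],[0.117,-1,-0.1,0,0,0,0]]' >/dev/null
python3 -m crank '[[0.03,-0.4,0,0,0,0,0],[0.06,-0.7,0,0,0,0,0],[0.117,-1,0,0,0,0,0]]' >/dev/null
python3 -m crank '[[0.03,-0.4,0,0,0,0,0],[0.06,-0.7,0,0,0,0,0],[0.117,-1,0,0,0,0,0]]' >/dev/null
python3 -m crank '[[0,-0.18,0,0,0,0,0],[0,-0.18,0,0,0,0,0],[0,-0.18,0,0,0,0,0],[0,-0.18,0,0,0,0,0]]'
python3 look.py bottle 677 176 78 90
```

```text
time_s: 15.85
eef_pos: [677.3, 176.3, 194.5]
ee_rot: [0.001, -0.0, 1.0, 0.0]
force: [0.1, 0.2, -2.0]
grip_width: 0.572
grip_force: 41.8
time_s: 16.95
eef_pos: [677.5, 176.4, 299.7]
ee_rot: [0.005, -0.0, 1.0, 0.0]
force: [0.3, 0.7, 1.3]
grip_width: 0.998
grip_force: 0.0
time_s: 18.35
eef_pos: [642.4, -140.3, 303.7]
ee_rot: [-0.0, -0.001, 1.0, 0.0]
force: [-0.1, -0.3, 0.6]
grip_width: 1.001
grip_force: 0.0
top bottle 222 84.2 (array([676.3, 174.8]), array([28.3, 28.3]), 69.4) (array([676.1, 175.9]), 30.1)
side bottle 118 83.3 (array([677.5, 174.1]), array([27.6, 29.6]), 0.4) (array([676.4, 173.3]), 31.4)
[ 642.3 -140.5  303.7] [-0.39  0.69  1.18  0.    1.27 -1.97]
```

```bash
python3 -m crank '[[0,-0.012,0.25,0,0,0,0],[0,-0.012,0.5,0,0,0,0],[0,-0.012,0.75,0,0,0,0],[0,-0.012,0.9,0,0,0,0],[0,-0.012,1,0,0,0,0],[0,-0.012,1.0,0,0,0,0],[0,-0.012,1.0,0,0,0,0]]'
python3 -m crank '[[0,0,0,0,0,0,0.1],[0,0,0,0,0,0,0.2],[0,0,0,0,0,0,0.3],[0,0,0,0,0,0,0.5],[0,0,0,0,0,0,0.6],[0,0,0,0,0,0,0.6],[0,0,0,0,0,0,0.6],[0,0,0,0,0,0,0.6]]' 50
python3 -m crank '[[0,0,-0.1,0,0,0,0.6],[0,0,-0.25,0,0,0,0.6],[0,0,-0.5,0,0,0,0.6],[0,0,-0.75,0,0,0,0.6],[0,0,-1,0,0,0,0.6],[0,0,-1,0,0,0,0.6],[0,0,-1,0,0,0,0.6]]'
python3 -m crank '[[0.04,0.09,0,0,0,0,0.6],[0.12,0.29,0,0,0,0,0.6],[0.24,0.58,0,0,0,0,0.6],[0.359,0.862,0,0,0,0,0.6]]' >/dev/null
python3 -m crank '[[0.12,0.29,0,0,0,0,0.6],[0.24,0.58,0,0,0,0,0.6],[0.359,0.862,0,0,0,0,0.6]]' >/dev/null
python3 -m crank '[[0.12,0.29,0,0,0,0,0.6],[0.24,0.58,0,0,0,0,0.6],[0.359,0.862,0,0,0,0,0.6]]' >/dev/null
python3 -m crank '[[0.12,0.29,0,0,0,0,0.6],[0.24,0.58,0,0,0,0,0.6],[0.359,0.862,0,0,0,0,0.6]]' >/dev/null
python3 -m crank '[[0.12,0.29,0,0,0,0,0.6],[0.24,0.58,0,0,0,0,0.6],[0.32,0.76,0,0,0,0,0.6],[0.359,0.862,0,0,0,0,0.6],[0.359,0.862,0,0,0,0,0.6],[0.359,0.862,0,0,0,0,0.6]]'
python3 - <<'E'
from h import *
ci=camera_info("side");im,d=capture("side");cv2.imwrite("pics/s5.png",cv2.resize(im[80:330,100:420,::-1],None,fx=2,fy=2))
E
```

```text
time_s: 19.15
eef_pos: [642.4, -142.9, 204.7]
ee_rot: [0.001, -0.0, 1.0, -0.0]
force: [0.6, 0.0, 0.2]
grip_width: 1.001
grip_force: 0.0
time_s: 19.95
eef_pos: [642.2, -143.0, 204.8]
ee_rot: [0.001, -0.0, 1.0, -0.0]
force: [-2.1, -0.2, 5.9]
grip_width: 0.701
grip_force: 53.1
time_s: 20.65
eef_pos: [641.9, -142.9, 304.0]
ee_rot: [0.0, -0.0, 1.0, -0.0]
force: [-0.6, 0.2, -2.3]
grip_width: 0.702
grip_force: 54.2
time_s: 22.55
eef_pos: [462.6, 287.6, 303.3]
ee_rot: [-0.0, -0.0, 1.0, -0.0]
force: [-1.2, -0.3, -2.0]
grip_width: 0.699
grip_force: 54.2
```

View pics/s5.png

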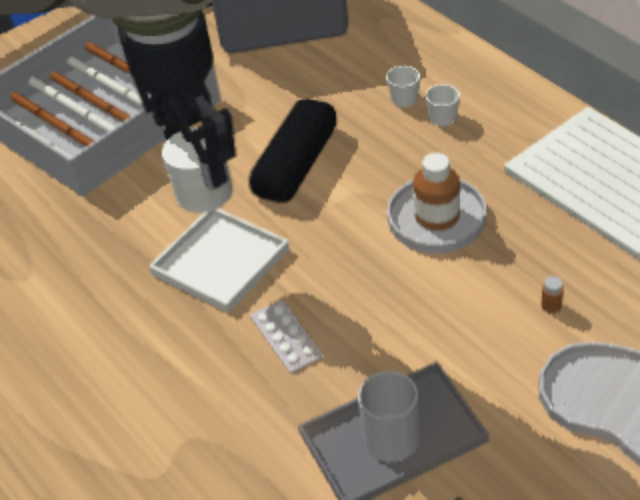

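The crop shows the jar held upright at (200,175) over the square tray, and the bottle standing in the round dish at (437,195). I'll set the jar down and head for the beaker.

```bash
python3 -m crank '[[0,0.018,0.1,0,0,0,0.6],[0,0.018,0.25,0,0,0,0.6],[0,0.018,0.45,0,0,0,0.6],[0,0.018,0.65,0,0,0,0.6],[0,0.018,0.8,0,0,0,0.6],[0,0.018,0.9,0,0,0,0.6],[0,0.018,0.96,0,0,0,0.6],[0,0.018,0.985,0,0,0,0.6],[0,0.018,0.985,0,0,0,0.6],[0,0.018,0.985,0,0,0,0.6]]'
python3 -m crank '[[0,0,0.003,0,0,0,0.4],[0,0,0.003,0,0,0,0.25],[0,0,0.003,0,0,0,0.1],[0,0,0.003,0,0,0,0],[0,0,0.003,0,0,0,0],[0,0,0.003,0,0,0,0],[0,0,-0.1,0,0,0,0],[0,0,-0.4,0,0,0,0],[0,0,-0.7,0,0,0,0],[0,0,-1,0,0,0,0],[0,0,-1,0,0,0,0]]'
python3 -m crank '[[0.02,-0.25,0,0,0,0,0],[0.03,-0.6,0,0,0,0,0],[0.056,-1,0,0,0,0,0]]' >/dev/null
python3 -m crank '[[0.02,-0.35,0,0,0,0,0],[0.03,-0.7,0,0,0,0,0],[0.056,-1,0,0,0,0,0]]' >/dev/null
python3 -m crank '[[0.02,-0.35,0,0,0,0,0],[0.03,-0.7,0,0,0,0,0],[0.056,-1,0,0,0,0,0],[0.056,-1,0,0,0,0,0],[0.056,-1,0,0,0,0,0],[0.056,-1,0,0,0,0,0]]'
python3 look.py jar 463 289 58 70 beaker 446 -12 68 80
```

```text
time_s: 23.6
eef_pos: [462.7, 289.9, 205.7]
ee_rot: [0.001, -0.0, 1.0, 0.0]
force: [0.3, 0.3, -1.4]
grip_width: 0.695
grip_force: 54.4
time_s: 24.7
eef_pos: [463.0, 290.1, 309.8]
ee_rot: [0.004, -0.0, 1.0, 0.001]
force: [-0.2, -0.2, -0.6]
grip_width: 0.999
grip_force: 0.0
time_s: 25.9
eef_pos: [445.7, -9.5, 305.2]
ee_rot: [-0.0, -0.0, 1.0, 0.0]
force: [-0.2, 0.3, 0.7]
grip_width: 0.998
grip_force: 0.0
top jar 1032 64.2 (array([462.6, 289.1]), array([60.2, 60.6]), 63.1) (array([462.6, 289.6]), 61.6)
top beaker few 0
side jar 502 63.4 (array([463.3, 286.2]), array([59.3, 59.8]), 11.0) (array([462.6, 287.4]), 64.1)
side beaker 231 73.3 (array([446.3, -13.4]), array([55.3, 51.6]), 48.1) (array([446.9, -13.4]), 56.1)
[445.7  -9.3 305.2] [-0.28  0.25  1.86  0.    1.03 -1.86]
```

```bash
python3 -m crank '[[0,-0.027,0.25,0,0,0,0],[0,-0.027,0.5,0,0,0,0],[0,-0.027,0.75,0,0,0,0],[0,-0.027,0.9,0,0,0,0],[0,-0.027,1,0,0,0,0],[0,-0.027,1.0,0,0,0,0],[0,-0.027,1.0,0,0,0,0]]'
python3 -m crank '[[0,0,0,0,0,0,0.15],[0,0,0,0,0,0,0.3],[0,0,0,0,0,0,0.4],[0,0,0,0,0,0,0.5],[0,0,0,0,0,0,0.6],[0,0,0,0,0,0,0.65],[0,0,0,0,0,0,0.65],[0,0,0,0,0,0,0.65],[0,0,0,0,0,0,0.65]]' 40
python3 -m crank '[[0,0,-0.1,0,0,0,0.65],[0,0,-0.25,0,0,0,0.65],[0,0,-0.5,0,0,0,0.65],[0,0,-0.75,0,0,0,0.65],[0,0,-1,0,0,0,0.65],[0,0,-1,0,0,0,0.65],[0,0,-1,0,0,0,0.65]]'
python3 -m crank '[[-0.1,-0.06,0,0,0,0,0.65],[-0.3,-0.2,0,0,0,0,0.65],[-0.65,-0.42,0,0,0,0,0.65],[-0.98,-0.645,0,0,0,0,0.65]]' >/dev/null
python3 -m crank '[[-0.3,-0.2,0,0,0,0,0.65],[-0.65,-0.42,0,0,0,0,0.65],[-0.85,-0.55,0,0,0,0,0.65],[-0.98,-0.645,0,0,0,0,0.65],[-0.98,-0.645,0,0,0,0,0.65],[-0.98,-0.645,0,0,0,0,0.65]]'
python3 - <<'E'
from h import *
ci=camera_info("side");im,d=capture("side");cv2.imwrite("pics/s6.png",cv2.resize(im[150:450,230:530,::-1],None,fx=2,fy=2))
E
```

```text
time_s: 26.7
eef_pos: [446.0, -12.6, 205.7]
ee_rot: [0.0, -0.0, 1.0, -0.0]
force: [0.7, 0.7, -0.3]
grip_width: 0.996
grip_force: 0.0
time_s: 27.6
eef_pos: [445.9, -12.9, 206.0]
ee_rot: [0.001, -0.0, 1.0, -0.0]
force: [-2.2, 1.2, 7.5]
grip_width: 0.63
grip_force: 41.2
time_s: 28.3
eef_pos: [445.5, -12.8, 305.2]
ee_rot: [0.0, -0.0, 1.0, -0.0]
force: [0.4, 0.2, -1.6]
grip_width: 0.633
grip_force: 42.6
time_s: 29.3
eef_pos: [641.7, -141.9, 303.6]
ee_rot: [-0.001, 0.0, 1.0, 0.001]
force: [-0.2, 0.6, -2.2]
grip_width: 0.632
grip_force: 42.6
```

View pics/s6.png

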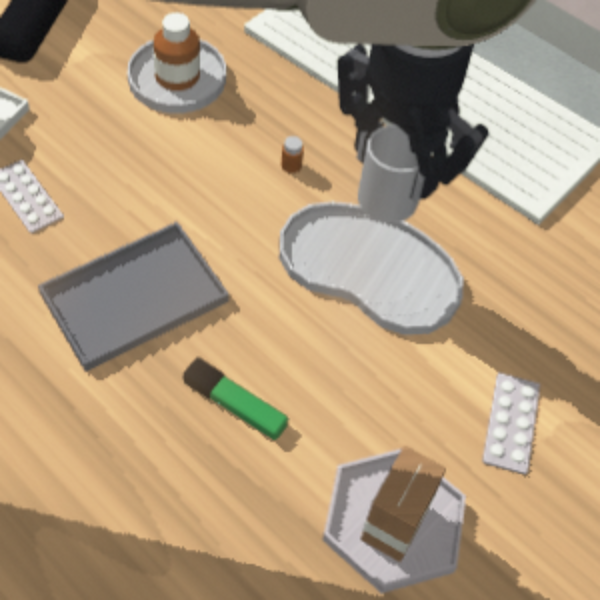

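The crop shows the beaker upright in the grip at (390,170) over the kidney dish, with the carton at (400,500). I'll set the beaker down, then go above the carton and turn to it.

```bash
python3 -m crank '[[0,0,0.1,0,0,0,0.65],[0,0,0.25,0,0,0,0.65],[0,0,0.45,0,0,0,0.65],[0,0,0.65,0,0,0,0.65],[0,0,0.8,0,0,0,0.65],[0,0,0.9,0,0,0,0.65],[0,0,0.95,0,0,0,0.65],[0,0,0.97,0,0,0,0.65],[0,0,0.975,0,0,0,0.65],[0,0,0.975,0,0,0,0.65]]'
python3 -m crank '[[0,0,0.005,0,0,0,0.45],[0,0,0.005,0,0,0,0.3],[0,0,0.005,0,0,0,0.15],[0,0,0.005,0,0,0,0],[0,0,0.005,0,0,0,0],[0,0,0.005,0,0,0,0],[0,0,-0.1,0,0,0,0],[0,0,-0.4,0,0,0,0],[0,0,-0.7,0,0,0,0],[0,0,-1,0,0,0,0],[0,0,-1,0,0,0,0]]'
python3 -m crank '[[0.3,-0.3,0,0,0,0,0],[0.6,-0.6,0,0,0,0,0],[0.926,-0.905,0,0,0,0,0]]' >/dev/null
python3 -m crank '[[0.3,-0.3,0,0,0,0,0],[0.6,-0.6,0,0,0,0,0],[0.926,-0.905,0,0,0,0,0],[0.926,-0.905,0,0,0,0,0],[0.926,-0.905,0,0,0,0,0]]'
python3 -m crank '[[0,0,0,0,0,-0.16,0],[0,0,0,0,0,-0.322,0],[0,0,0,0,0,-0.322,0],[0,0,0,0,0,-0.322,0]]'
python3 look.py beaker 642 -142 68 80 carton 456 -323 74 86
```

```text
time_s: 30.35
eef_pos: [641.9, -141.9, 208.3]
ee_rot: [0.001, -0.0, 1.0, -0.0]
force: [-0.4, -0.0, -0.6]
grip_width: 0.632
grip_force: 42.6
time_s: 31.45
eef_pos: [642.2, -141.9, 313.3]
ee_rot: [0.004, -0.0, 1.0, -0.002]
force: [0.2, -0.2, 0.5]
grip_width: 1.001
grip_force: 0.0
time_s: 32.25
eef_pos: [456.1, -323.3, 307.8]
ee_rot: [0.0, 0.001, 1.0, 0.0]
force: [1.2, 0.8, -0.1]
grip_width: 0.999
grip_force: 0.0
time_s: 32.65
eef_pos: [457.2, -322.1, 307.6]
ee_rot: [-0.0, -0.125, 0.992, 0.0]
force: [-0.1, 0.4, -0.4]
grip_width: 1.0
grip_force: 0.0
top beaker 206 73.7 (array([ 640.2, -142.4]), array([51.8, 52.9]), 46.2) (array([ 641. , -142.2]), 54.6)
top carton 141 79.2 (array([ 456.1, -322.5]), array([55.8, 34.7]), 12.4) (array([ 455.8, -323.1]), 64.1)
side beaker few 4
side carton 860 79.4 (array([ 457.1, -325.1]), array([57.9, 36.9]), 13.3) (array([ 456.9, -325. ]), 65.7)
[ 456.9 -322.4  307.6] [-0.82  0.48  1.52  0.    1.14 -2.65]
```

```bash
python3 -m crank '[[0,0,0.25,0,0,0,0],[0,0,0.5,0,0,0,0],[0,0,0.75,0,0,0,0],[0,0,0.9,0,0,0,0],[0,0,1,0,0,0,0],[0,0,1.0,0,0,0,0],[0,0,1.0,0,0,0,0]]'
python3 -m crank '[[0,0,0.04,0,0,0,0.2],[0,0,0.04,0,0,0,0.4],[0,0,0.04,0,0,0,0.5],[0,0,0.04,0,0,0,0.6],[0,0,0.04,0,0,0,0.7],[0,0,0.04,0,0,0,0.8],[0,0,0.04,0,0,0,0.8],[0,0,0.04,0,0,0,0.8],[0,0,0.04,0,0,0,0.8],[0,0,0.04,0,0,0,0.8]]' 35
python3 -m crank '[[0,0,-0.1,0,0,0,0.8],[0,0,-0.25,0,0,0,0.8],[0,0,-0.5,0,0,0,0.8],[0,0,-0.75,0,0,0,0.8],[0,0,-1,0,0,0,0.8],[0,0,-1,0,0,0,0.8],[0,0,-1,0,0,0,0.8]]'
python3 -m crank '[[0,0,0,0,0,0.1,0.8],[0,0,0,0,0,0.2,0.8],[0,0,0,0,0,0.322,0.8],[0,0,0,0,0,0.322,0.8],[0,0,0,0,0,0.322,0.8],[0,0,0,0,0,0.322,0.8]]'
python3 - <<'E'
from h import *
ci=camera_info("side");im,d=capture("side");cv2.imwrite("pics/s7.png",cv2.resize(im[180:480,300:600,::-1],None,fx=2,fy=2))
E
```

```text
time_s: 33.45
eef_pos: [456.8, -323.0, 208.3]
ee_rot: [0.0, -0.126, 0.992, -0.0]
force: [-0.2, 0.2, 0.2]
grip_width: 1.003
grip_force: 0.0
time_s: 34.45
eef_pos: [456.7, -322.9, 204.1]
ee_rot: [0.0, -0.126, 0.992, -0.0]
force: [0.0, 0.5, 4.3]
grip_width: 0.419
grip_force: 35.7
time_s: 35.15
eef_pos: [456.4, -322.7, 303.5]
ee_rot: [-0.0, -0.126, 0.992, 0.0]
force: [-0.6, 0.0, -0.5]
grip_width: 0.412
grip_force: 35.1
time_s: 35.75
eef_pos: [456.5, -322.8, 303.2]
ee_rot: [-0.0, -0.001, 1.0, 0.0]
force: [0.2, -0.1, -0.2]
grip_width: 0.415
grip_force: 35.1
```

View pics/s7.png

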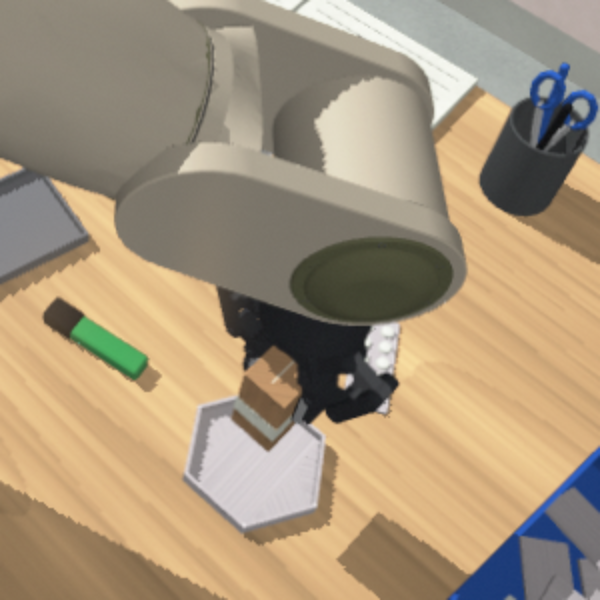

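The crop shows the carton upright in the grip at (268,395) above the hex tray. I'll carry it to the oblong tray and line it up.

```bash
python3 -m crank '[[0,0.1,0,0,0,0,0.8],[0,0.3,0,0,0,0,0.8],[0.02,0.65,0,0,0,0,0.8],[0.024,1,0,0,0,0,0.8]]' >/dev/null
python3 -m crank '[[0,0.33,0,0,0,0,0.8],[0.02,0.66,0,0,0,0,0.8],[0.024,1,0,0,0,0,0.8]]' >/dev/null
python3 -m crank '[[0,0.33,0,0,0,0,0.8],[0.02,0.66,0,0,0,0,0.8],[0.025,1,0,0,0,0,0.8],[0.025,1,0,0,0,0,0.8]]' >/dev/null
python3 -m crank '[[0,0.06,0,0,0,0.1,0.8],[0,0.123,0,0,0,0.2,0.8],[0,0.123,0,0,0,0.296,0.8],[0,0.123,0,0,0,0.296,0.8],[0,0.123,0,0,0,0.296,0.8],[0,0.123,0,0,0,0.296,0.8]]'
python3 - <<'E'
from h import *
ci=camera_info("side");im,d=capture("side");cv2.imwrite("pics/s8.png",cv2.resize(im[150:400,200:500,::-1],None,fx=2,fy=2))
E
```

```text
time_s: 37.5
eef_pos: [449.2, -10.7, 303.7]
ee_rot: [0.0, 0.115, 0.993, -0.0]
force: [-0.5, -0.1, -1.0]
grip_width: 0.415
grip_force: 35.3
```

View pics/s8.png

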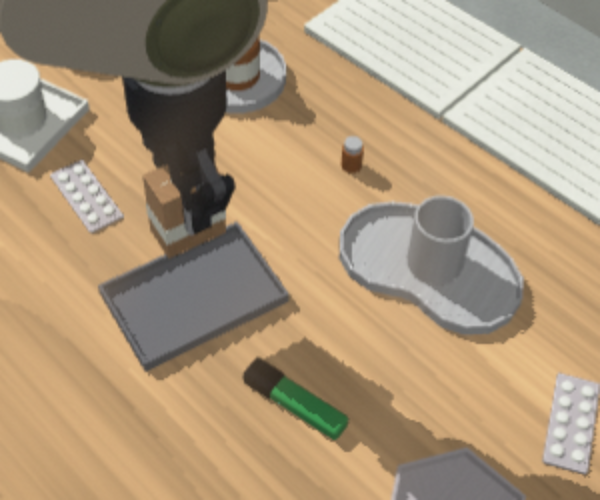

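The crop shows the carton upright and aligned at (185,210) over the oblong tray, with the beaker standing in the kidney dish at (440,240). I'll lower the carton, release it, and go back to the beaker.

```bash
python3 -m crank '[[0,0,0.1,0,0,0,0.8],[0,0,0.25,0,0,0,0.8],[0,0,0.45,0,0,0,0.8],[0,0,0.65,0,0,0,0.8],[0,0,0.8,0,0,0,0.8],[0,0,0.9,0,0,0,0.8],[0,0,0.96,0,0,0,0.8],[0,0,0.985,0,0,0,0.8],[0,0,0.985,0,0,0,0.8],[0,0,0.985,0,0,0,0.8]]'
python3 -m crank '[[0,0,0.005,0,0,0,0.6],[0,0,0.005,0,0,0,0.45],[0,0,0.005,0,0,0,0.3],[0,0,0.005,0,0,0,0.15],[0,0,0.005,0,0,0,0],[0,0,0.005,0,0,0,0],[0,0,0.005,0,0,0,0],[0,0,-0.1,0,0,0,0],[0,0,-0.4,0,0,0,0],[0,0,-0.7,0,0,0,0],[0,0,-1,0,0,0,0],[0,0,-1,0,0,0,0]]'
python3 -m crank '[[0,0,0,0,0,-0.15,0],[0,0,0,0,0,-0.296,0],[0,0,0,0,0,-0.296,0]]' >/dev/null
python3 -m crank '[[-0.3,-0.2,0,0,0,0,0],[-0.65,-0.42,0,0,0,0,0],[-0.96,-0.655,0,0,0,0,0]]' >/dev/null
python3 -m crank '[[-0.3,-0.2,0,0,0,0,0],[-0.65,-0.42,0,0,0,0,0],[-0.96,-0.655,0,0,0,0,0],[-0.96,-0.655,0,0,0,0,0],[-0.96,-0.655,0,0,0,0,0],[-0.96,-0.655,0,0,0,0,0]]'
python3 look.py carton 449 -11 74 86 hexrim 458 -322 9 18
python3 - <<'E'
from meas import *
for n in("top","side"):
    c=cloud(camera_info(n),capture(n)[1]);print(n,circ(sl(c,(458,-322),72,9,18)))
E
```

```text
time_s: 38.55
eef_pos: [449.4, -10.6, 205.6]
ee_rot: [0.0, 0.116, 0.993, -0.0]
force: [0.4, 0.1, -0.3]
grip_width: 0.413
grip_force: 35.3
time_s: 39.75
eef_pos: [449.8, -10.6, 309.2]
ee_rot: [0.004, 0.116, 0.993, -0.001]
force: [0.4, 0.4, -0.5]
grip_width: 0.996
grip_force: 0.0
time_s: 40.95
eef_pos: [640.7, -140.9, 305.1]
ee_rot: [-0.0, 0.0, 1.0, 0.0]
force: [1.1, 0.4, -0.1]
grip_width: 1.001
grip_force: 0.0
top carton few 0
top hexrim few 2
side carton 581 79.6 (array([450.5, -11.2]), array([38.9, 56.9]), 77.0) (array([449.8, -12.8]), 65.0)
side hexrim few 2
[ 640.8 -140.8  305.6] [-0.39  0.68  1.19  0.    1.27 -1.97]
top (array([ 457.7, -321.1]), 120.7, 'lsq', array([ 457.2, -320.6]), np.float64(107.1))
side (array([ 458.7, -321.7]), 123.0, 'lsq', array([ 458.3, -322.7]), np.float64(108.3))
```

```bash
python3 -m crank '[[-0.005,-0.01,0.25,0,0,0,0],[-0.005,-0.01,0.5,0,0,0,0],[-0.005,-0.01,0.75,0,0,0,0],[-0.005,-0.01,0.9,0,0,0,0],[-0.005,-0.01,1,0,0,0,0],[-0.005,-0.01,1,0,0,0,0],[-0.005,-0.01,1,0,0,0,0]]'
python3 -m crank '[[0,0,0,0,0,0,0.15],[0,0,0,0,0,0,0.3],[0,0,0,0,0,0,0.4],[0,0,0,0,0,0,0.5],[0,0,0,0,0,0,0.6],[0,0,0,0,0,0,0.65],[0,0,0,0,0,0,0.65],[0,0,0,0,0,0,0.65],[0,0,0,0,0,0,0.65]]' 40
python3 -m crank '[[0,0,-0.1,0,0,0,0.65],[0,0,-0.25,0,0,0,0.65],[0,0,-0.5,0,0,0,0.65],[0,0,-0.75,0,0,0,0.65],[0,0,-1,0,0,0,0.65],[0,0,-1,0,0,0,0.65],[0,0,-1,0,0,0,0.65]]'
python3 -m crank '[[0.1,-0.1,0,0,0,0,0.65],[0.3,-0.3,0,0,0,0,0.65],[0.6,-0.6,0,0,0,0,0.65],[0.915,-0.897,0,0,0,0,0.65]]' >/dev/null
python3 -m crank '[[0.3,-0.3,0,0,0,0,0.65],[0.6,-0.6,0,0,0,0,0.65],[0.8,-0.78,0,0,0,0,0.65],[0.915,-0.897,0,0,0,0,0.65],[0.915,-0.897,0,0,0,0,0.65],[0.915,-0.897,0,0,0,0,0.65]]'
python3 - <<'E'
from h import *
ci=camera_info("side");im,d=capture("side");cv2.imwrite("pics/s9.png",cv2.resize(im[180:480,260:560,::-1],None,fx=2,fy=2))
E
```

```text
time_s: 41.85
eef_pos: [642.0, -142.6, 206.2]
ee_rot: [0.001, -0.0, 1.0, -0.0]
force: [0.5, 0.1, 0.4]
grip_width: 0.997
grip_force: 0.0
time_s: 42.75
eef_pos: [642.0, -142.6, 206.3]
ee_rot: [0.001, -0.0, 1.0, -0.0]
force: [0.2, 0.3, 6.4]
grip_width: 0.628
grip_force: 42.6
time_s: 43.45
eef_pos: [641.6, -142.4, 305.4]
ee_rot: [0.0, -0.0, 1.0, -0.0]
force: [-0.6, 0.7, -1.9]
grip_width: 0.629
grip_force: 42.5
time_s: 44.45
eef_pos: [458.9, -321.7, 304.8]
ee_rot: [-0.0, -0.0, 1.0, 0.0]
force: [-0.7, 0.2, -1.9]
grip_width: 0.631
grip_force: 42.5
```

View pics/s9.png

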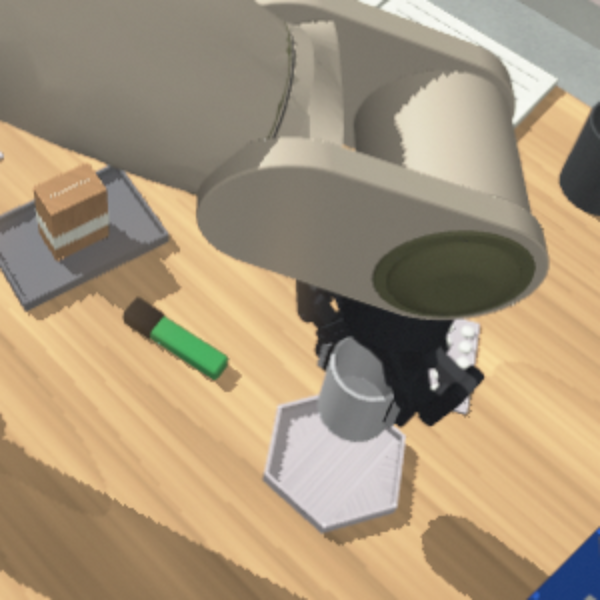

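The crop shows the beaker upright in the grip at (358,390) over the hex tray, and the carton standing in the oblong tray at (72,212). I'll set the beaker down, back off and check everything.

```bash
python3 -m crank '[[0.005,0.003,0.1,0,0,0,0.65],[0.005,0.003,0.25,0,0,0,0.65],[0.005,0.003,0.45,0,0,0,0.65],[0.005,0.003,0.65,0,0,0,0.65],[0.005,0.003,0.8,0,0,0,0.65],[0.005,0.003,0.9,0,0,0,0.65],[0.005,0.003,0.96,0,0,0,0.65],[0.005,0.003,0.98,0,0,0,0.65],[0.005,0.003,0.985,0,0,0,0.65],[0.005,0.003,0.985,0,0,0,0.65]]'
python3 -m crank '[[0,0,0.003,0,0,0,0.45],[0,0,0.003,0,0,0,0.3],[0,0,0.003,0,0,0,0.15],[0,0,0.003,0,0,0,0],[0,0,0.003,0,0,0,0],[0,0,0.003,0,0,0,0],[0,0,-0.1,0,0,0,0],[0,0,-0.4,0,0,0,0],[0,0,-0.7,0,0,0,0],[0,0,-1,0,0,0,0],[0,0,-1,0,0,0,0]]'
python3 -m crank '[[-0.2,0.3,-0.3,0,0,0,0],[-0.4,0.6,-0.6,0,0,0,0],[-0.6,0.9,-0.9,0,0,0,0],[-0.6,0.9,-0.9,0,0,0,0]]' >/dev/null
python3 -m crank '[[0,0.3,0,0,0,0,0],[0,0.6,0,0,0,0,0],[0,0.9,0,0,0,0,0],[0,0.9,0,0,0,0,0],[0,0.9,0,0,0,0,0],[0,0.9,0,0,0,0,0]]'
python3 look.py beaker 458 -322 68 80 carton 449 -11 74 86 jar 463 289 58 70 bottle 677 175 78 90
python3 - <<'E'
from h import *
im,d=capture("side");cv2.imwrite("pics/s10.png",im[...,::-1])
E
```

```text
time_s: 45.5
eef_pos: [458.4, -321.7, 207.2]
ee_rot: [0.0, -0.0, 1.0, -0.0]
force: [-0.5, -0.1, -1.0]
grip_width: 0.635
grip_force: 42.5
time_s: 46.6
eef_pos: [458.7, -322.0, 311.4]
ee_rot: [0.003, -0.0, 1.0, -0.003]
force: [0.6, -0.3, -0.2]
grip_width: 1.001
grip_force: 0.0
time_s: 47.6
eef_pos: [518.2, -142.7, 396.3]
ee_rot: [-0.0, 0.0, 1.0, -0.0]
force: [1.0, 0.2, 0.3]
grip_width: 1.0
grip_force: 0.0
top beaker 102 73.4 (array([ 449.6, -335. ]), array([21.9, 50.4]), 64.0) (array([ 453.6, -327. ]), 50.4)
top carton 739 79.2 (array([448.9, -11.1]), array([35.9, 56.1]), 76.7) (array([449. , -10.8]), 64.7)
top jar 1036 64.3 (array([463.1, 288.9]), array([59.5, 59.6]), 3.7) (array([462.6, 289. ]), 62.0)
top bottle 221 84.0 (array([676. , 175.3]), array([28.2, 28.3]), 37.5) (array([676.1, 175.3]), 29.7)
side beaker 287 73.5 (array([ 458.2, -323.4]), array([52.9, 53. ]), 4.4) (array([ 458.3, -323.2]), 54.7)
side carton 573 79.5 (array([450.5, -11.7]), array([38.5, 56.2]), 77.4) (array([450.7, -12.5]), 64.0)
side jar 498 63.8 (array([463.1, 286.7]), array([60.6, 58.2]), 67.1) (array([462.8, 287.3]), 62.8)
side bottle 78 82.5 (array([671.1, 170.7]), array([18.8, 28.7]), 28.9) (array([674.5, 172.5]), 29.5)
[ 518.2 -142.7  396.4] [-0.49  0.35  1.47 -0.    1.32 -2.06]
```

View pics/s10.png

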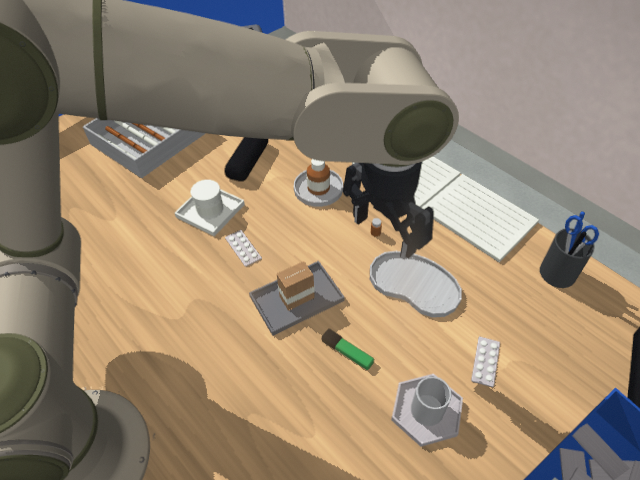

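The final view shows the jar in the square tray (208,200), the bottle in the round dish (318,178), the carton in the oblong tray (296,287) and the beaker in the hex tray (431,400). All four are upright and within about 2 mm of centre, and the gripper is clear.

```bash
python3 -c "
from rig import ticket
print(ticket.finish_job())"
```

```text
the job is handed in; nothing more can be done
None
```

The job is handed in: by the last camera check, all four containers stand upright and released within about 2 mm of the middle of their own trays, at about 48 s of the 144 s allowed.

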